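# Offer up a hinge leaf to the jamb block and hold it for the pin

## Task

One half of a hinge is screwed to the jamb block; of the two loose hinge leaves on the bench, take the one whose knuckle fits between those on the block, lift it up to the block, mesh the knuckles and bring their holes into line so that a workmate could slide the hinge pin straight through. Finish still holding the leaf there in the gripper, in the air and steady, without pressing it hard against the block; do not let go. Leave the other leaf, the pin tray, the screw bowl and the drill where they are.

Things in the scene. Friction and masses are not known exactly. Their poses are not given: they have to be found in the camera images.
- mate_leaf: the loose hinge leaf to use, grey die-cast metal, 0.16 kg: a plate with ONE knuckle in the middle of a long edge. Origin: centre of the knuckle's bore; y along the bore (hinge axis), plate towards -x, z up as it lies, 11 mm above the bench. Knuckle: outer diameter 22 mm, bore 11 mm, y -9.5 to 9.5 mm, rims chamfered 2 mm.
- mate_bore (a point): centre of that knuckle's bore (same point and axes as mate_leaf)
- mate_plate (a point): middle of that leaf's plate (axes of mate_leaf; 31 mm to -x of the bore and 7 mm lower). Plate: x -50 to -12.5 mm, y -32 to 32 mm, z -11 to -3 mm from the bore; a boss behind the knuckle joins them. It lies flat on the bench, flush with the underside of the knuckle; its two ends, 64 mm apart, can be gripped from above.
- spare_leaf: the other loose leaf, to be left alone: same plate and frame, but TWO knuckles, y -32 to -11.5 and 11.5 to 32 mm, with a 23 mm gap between, like the leaf on the block (two such leaves cannot mesh). The loose leaves may lie in either place.
- jamb: wooden jamb block fixed to the bench in a steel jig, a hinge leaf screwed on top. Origin: on the bench straight below the middle of this leaf's hinge axis; y along that axis, x from the axis over the block, z up. Wood: x 14 to 94, y -56 to 56 mm, top 70 mm above the bench; base plate below 8 mm high, x -5 to 120, y -85 to 85 mm (cleats to 44 mm).
- jamb_bore (a point): where the loose leaf's bore centre belongs: on the fixed hinge axis, midway between its two knuckles, 81 mm above the bench (axes of jamb). Those knuckles (outer diameter 22 mm, bore 11 mm, rims chamfered 2 mm; y -32 to -11.5 and 11.5 to 32 mm) overhang the wood's front edge; the loose knuckle enters the 23 mm gap level, from the -x side.
- jamb_plate (a point): middle of the fixed leaf's plate, 74 mm high, 31 mm to +x of the axis (axes of jamb): plate x 12.5 to 50 mm, 70 to 78 mm high. With the bores in line there is 2 mm of play at each side of the loose knuckle and 1.5 mm between a knuckle and the other leaf's plate edge: a leaf pushed in until it stops is 1.5 mm too far.
- pin_tray: grey plastic tray 75 x 115 x 22 mm with hinge pins (10 mm thick, nose tapered to 5 mm), origin under its centre; bystander
- screw_bowl: red bowl of screws, 110 mm across, 48 mm high, origin under its centre; bystander
- drill: cordless drill lying on its side, about 230 x 195 x 56 mm, origin under its housing; bystander

How it is judged:
On the way:
1. the single-knuckle leaf is picked up: in the gripper and clear of the bench (height (world z) of mate_bore above 0.04 m and contact force between the fingers and mate_leaf above 1 N), for 0.2 s.
At the end, for the whole second after the job is handed in: The single-knuckle leaf is held in the fingers (over 1.5 N) and still, in the air: its bore centre within 3.5 mm of the midpoint of the fixed knuckles' axis, the two axes parallel within 0.07 rad, pressing on the block or its leaf with less than 10 N (distance between mate_bore and jamb_bore below 0.0035 m and angle between the y axis of mate_leaf and the y axis of jamb, either way round below 0.07 rad and height (world z) of mate_bore above 0.075 m and contact force between the fingers and mate_leaf above 1.5 N and contact force between mate_leaf and jamb below 10 N and linear speed of mate_leaf below 0.02 m/s and angular speed of mate_leaf below 0.2 rad/s); the arm keeps its last pose, push and grip.
It fails at once if the two-knuckle loose leaf is moved by more than 30 mm (distance of spare_leaf from where it was at the start of the episode above 0.03 m).
It fails at once if the pin tray, screw bowl or drill is moved by more than 30 mm (distance of any of pin_tray, screw_bowl, drill from where it was at the start of the episode above 0.03 m).
It also fails if it takes over 45 s, if anything falls off the work surface, if the arm or the gripper's body presses on something with over 40 N, if the wrist force passes 120 N, or if a joint passes its speed limit or range.

## Robot

A 7-joint arm with a two-finger parallel gripper is mounted at the origin on the work surface. World frame = base frame: x ahead of the robot, y to its left, z up, the work surface at z = 0. Lengths are in m, angles in rad, forces in N, time in s.
With the tool pointing down it reaches from about 0.4 to 0.85 m from the base axis. Payload 4.5 kg.
Tool frame: the origin (TCP) lies on the centre line of the jaws, within the pads' length; the fingertips stand 22 mm ahead of it and the grasp point (between the pads) lies 3 mm ahead of it (tips_ahead is the distance from the TCP to the fingertips, in m); z points along the fingers, y is the line along which they close (so a half turn about z gives the same grasp; the last joint's range is limited). The gripper opens to 88 mm and grips with 3 to 60 N. Pads are 18 mm wide; open, the fingers measure 123 mm over their backs; the gripper's body (75 mm by 187 mm) begins 45 mm behind the grasp point.
Start: joints at [-1.255, 0.689, -0.195, 1.565, 0.157, 0.902, -0.215], TCP at [0.174, 0.6, 0.261] pointing down, gripper open.
Joint ranges: [-3.01, 3.01], [-0.46, 2.08], [-1.47, 1.51], [0.13, 2.56], [-1, 4.14], [0.04, 2.09], [-2.66, 2.66]. Speed limits (rad/s): [2.57, 2.57, 3.14, 3.14, 3.14, 3.14, 3.14].

## Interface

Orientations are given as a rotation vector (axis times angle).
In Python, from station import * gives the robot as it stands. Calls block until the motion is done:
- reach(position, orientation): joint-space move of the TCP to a pose.
- servo_line(position, rotation=None, max_speed=0.15, guard=None): straight line of the TCP; rotation=None keeps the orientation; max_speed is the mean speed in m/s. With guard (N) it stops when the force on the tool has changed by that much, and returns True; else False.
- move_joints(angles): joint-space move.
- release() and gripper_close(effort=None): open the fingers fully, or close them until they stop; effort is the grip in N (None keeps the last).
- hold(seconds).
- solve_ik(position, orientation): joint angles nearest the present ones, or None.
- sense(): the state.
- snapshot(name): name is "scene" or "side" or "wrist"; returns (picture, depth): 480x640x3 uint8, blue, green, red; 480x640 float32, m along the optical axis (not along the pixel's ray), 0 where there is no reading.
- get_calibration(name): a dict with "fx", "fy", "cx", "cy" (pixels), "D" ([k1, k2, p1, p2, k3] as OpenCV has them; the pictures are not rectified), "view" (4x4, takes a point from world to camera coordinates). Camera axes: x right, y down, z forward; pixel columns grow to the right and rows downward; lengths in m; the calibration is good to about 2 mm. A picture is of the moment at which its call begins: read the wrist's pose just before it. get_calibration takes no time and is no camera call; for the wrist camera it gives the pose at the moment of the call.
A pose or a line that the arm cannot do raises PlanningError and nothing moves.
- finish_job(): hands the job in; it is judged then, once.
The state is a dict: "time": time; "qpos": joint angles; "qvel": joint speeds; "effort": joint torques, N m; "position": TCP position; "ee_rot": TCP orientation; "contact_force": force on the tool from outside, world axes, zero at the start; "moment": the same for the moment, N m; "width": finger opening in m; "finger_force": force on a finger pad.
Only numpy, scipy, OpenCV 4.12 (cv2) and the standard library are available. Lean on these libraries where they do the work, as an engineer would, in place of code of your own. Each camera call takes 0.05 s, during which the arm holds its last target. There are 200 camera calls.

## Working session

There is one attempt and no reset: what is moved stays moved. The work goes in short steps, each a Python script; the robot and the scene stay as the last script left them, time stands still between calls to the robot, and variables do not carry over. Pictures are saved under pics/ and viewed, at most 10 in all, crops included, and the job is handed in when it is done.

```bash
ls; mkdir -p pics; python3 - <<'E'
from station import *
import cv2,numpy as np
for n in("scene","side"):
    p,d=snapshot(n); cv2.imwrite(f"pics/{n}1.png",p); np.save(f"pics/{n}1.npy",d)
    c=get_calibration(n); print(n,c)
print(sense())
E
```

```text
pics
scene {'fx': 482.9932746903429, 'fy': 482.9932746903429, 'cx': 321.3879673222009, 'cy': 237.0332830102436, 'D': array([-0.10684483,  0.        ,  0.        ,  0.        ,  0.        ]), 'view': array([[-0.57640032,  0.81716611, -0.00148673,  0.30690648],
       [ 0.43865702,  0.30787724, -0.84426987, -0.18236731],
       [-0.689451  , -0.48728959, -0.5359162 ,  1.4289231 ],
       [ 0.        ,  0.        ,  0.        ,  1.        ]])}
side {'fx': 483.89467901750976, 'fy': 483.89467901750976, 'cx': 327.1238403566905, 'cy': 240.51146293605566, 'D': array([0.04569131, 0.        , 0.        , 0.        , 0.        ]), 'view': array([[ 0.71961918, -0.69431212, -0.00888323, -0.39210198],
       [-0.49507108, -0.50406158, -0.70769099,  0.36705454],
       [ 0.48688074,  0.51366584, -0.70646624,  0.80772907],
       [ 0.        ,  0.        ,  0.        ,  1.        ]])}
{'time': 0.1, 'qpos': array([-1.25519327,  0.68987376, -0.19454037,  1.56622153,  0.15731133,
        0.90248365, -0.21508022]), 'qvel': array([ 0.00099267, -0.00326112,  0.00011077, -0.00327344, -0.00040013,
       -0.00174788, -0.00095078]), 'effort': array([-2.80314525e-03, -5.28506756e+01, -1.27110925e+00, -1.53837311e+01,
       -5.24835801e-02,  2.00151204e-03,  4.28266821e-05]), 'position': array([0.17369163, 0.59984235, 0.26001209]), 'ee_rot': array([-4.40994899e-01, -3.11037249e+00,  2.49647707e-03]), 'contact_force': array([ 0.41376241, -0.54724097, -0.61124881]), 'moment': array([-0.02487673, -0.01472398,  0.01982617]), 'finger_force': 0.0, 'width': 0.0878804192831483}
```

View pics/scene1.png

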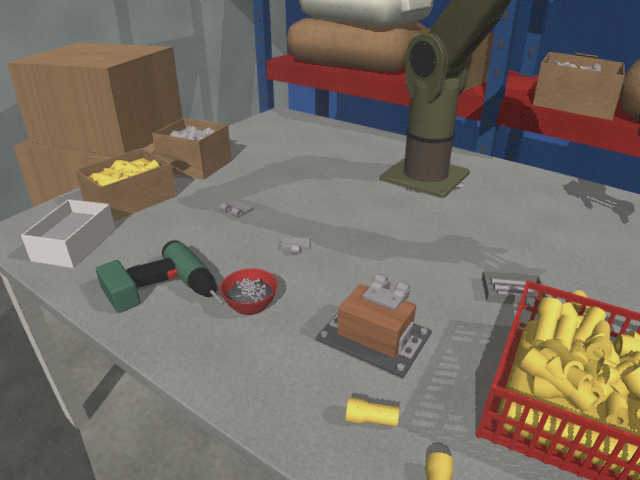

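View pics/side1.png

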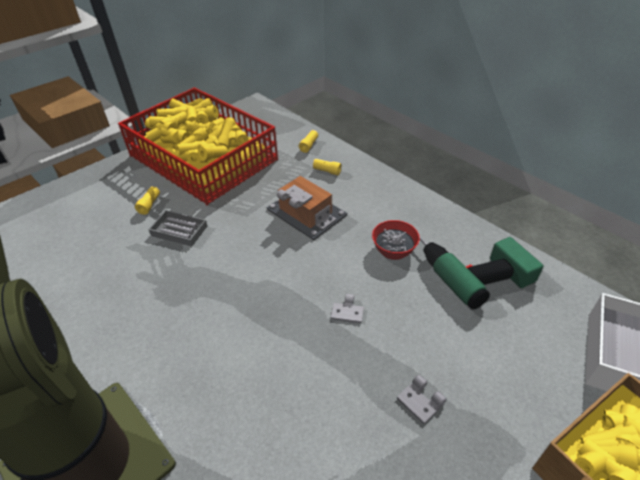

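The scene view shows the single-knuckle leaf at about (296,245), the two-knuckle leaf at (237,209) and the jamb hinge at (385,292). In the side view they are at (348,310), (420,400) and (297,195). Next I triangulate these points and look with the wrist camera.

```bash
cat > h.py <<'E'
from station import *
import cv2,numpy as np
from scipy.spatial.transform import Rotation as R
def rays(c,uv):
    K=np.array([[c["fx"],0,c["cx"]],[0,c["fy"],c["cy"]],[0,0,1]])
    n=cv2.undistortPoints(np.array(uv,float).reshape(-1,1,2),K,np.array(c["D"])).reshape(-1,2)
    V=c["view"]; d=np.c_[n,np.ones(len(n))]@V[:3,:3]; o=-V[:3,:3].T@V[:3,3]
    return o,d
def plane(c,uv,z):
    o,d=rays(c,uv); return o+d*((z-o[2])/d[:,2])[:,None]
def proj(c,P):
    V=c["view"]; K=np.array([[c["fx"],0,c["cx"]],[0,c["fy"],c["cy"]],[0,0,1]])
    return cv2.projectPoints(np.array(P,float).reshape(-1,1,3),cv2.Rodrigues(V[:3,:3])[0],V[:3,3],K,np.array(c["D"]))[0].reshape(-1,2)
def down(yaw):  # tool z down, tool y axis along world direction yaw
    y=np.array([np.cos(yaw),np.sin(yaw),0]); z=np.array([0,0,-1.]); x=np.cross(y,z)
    return R.from_matrix(np.c_[x,y,z]).as_rotvec()
E
python3 - <<'E'
from h import *
np.set_printoptions(precision=4,suppress=True)
cs,cd=get_calibration("scene"),get_calibration("side")
for n,a,b,z in(("mate",(296,245),(348,310),.008),("spare",(237,209),(420,400),.008),("jambplate",(385,297),(299,197),.078),("tray",(513,287),(178,227),.01),("bowl",(248,290),(396,238),.03)):
    print(n,plane(cs,[a],z),plane(cd,[b],z))
s=sense();c=get_calibration("wrist");V=c["view"];print("cam",-V[:3,:3].T@V[:3,3],V[2,:3],s["position"],R.from_rotvec(s["ee_rot"]).as_matrix(),c["fx"])
E
```

```text
mate [[ 0.5255 -0.0756  0.008 ]] [[ 0.5233 -0.0853  0.008 ]]
spare [[ 0.4795 -0.3039  0.008 ]] [[ 0.4731 -0.3137  0.008 ]]
jambplate [[0.6498 0.2176 0.078 ]] [[0.6414 0.1966 0.078 ]]
tray [[0.3984 0.3818 0.01  ]] [[0.4048 0.3824 0.01  ]]
bowl [[ 0.7296 -0.0338  0.03  ]] [[ 0.7404 -0.0295  0.03  ]]
cam [0.0971 0.6224 0.3836] [ 0.2988 -0.088  -0.9502] [0.1737 0.5998 0.26  ] [[-0.9606  0.278  -0.0003]
 [ 0.278   0.9606 -0.0016]
 [-0.0001 -0.0016 -1.    ]] 337.84574451541766
```

```bash
python3 - <<'E'
from h import *
import pickle
np.set_printoptions(precision=4,suppress=True)
for n,p in(("jamb",[.60,.195,.25]),("mate",[.53,-.08,.16])):
    reach(p,down(np.pi/2)); hold(.2)
    c=get_calibration("wrist"); i,d=snapshot("wrist")
    pickle.dump((c,i,d),open(n+".pkl","wb")); cv2.imwrite(f"pics/{n}.png",i)
    s=sense(); print(s["time"],s["position"],s["qpos"],d[240,320])
E
```

```text
2.4583 [0.5998 0.1957 0.25  ] [-0.2042  0.7209 -0.3383  1.5534  0.2798  0.9153  0.9359] 0.38202322
3.85 [ 0.5307 -0.0788  0.1603] [ 0.2479  0.7355 -0.3087  1.9216  0.4039  0.5439  1.2381] 0.2826112
```

View pics/jamb.png

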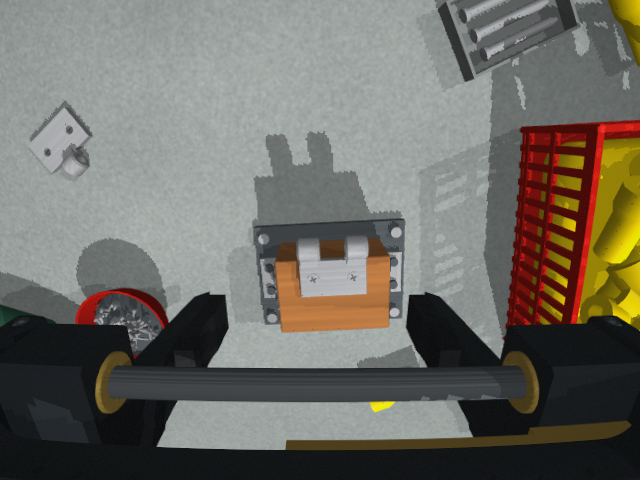

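View pics/mate.png

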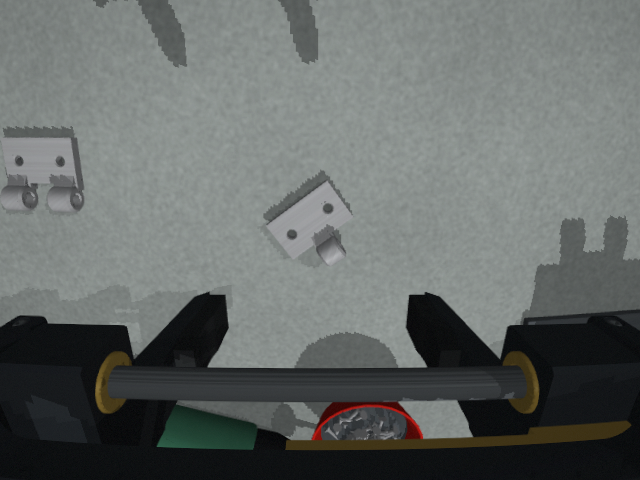

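The jamb view shows the fixed leaf with knuckles at (308,250) and (356,250), its plate around (333,277) and its axis near horizontal. The mate view shows the one-knuckle leaf's plate at (308,218), its knuckle at (331,249) and its length tilted about -35°. The two-knuckle leaf is at the left edge, (40,170).

```bash
cat > an.py <<'E'
from h import *
import pickle,sys
np.set_printoptions(precision=4,suppress=True)
def cloud(c,d):
    v,u=np.mgrid[0:480,0:640]; uv=np.c_[u.ravel(),v.ravel()]
    o,dr=rays(c,uv); return (o+dr*d.reshape(-1,1)).reshape(480,640,3)
if __name__=="__main__":
    for n,roi in(("mate",(160,280,250,370)),("jamb",(230,305,270,395))):
        c,i,d=pickle.load(open(n+".pkl","rb")); P=cloud(c,d); hsv=cv2.cvtColor(i,cv2.COLOR_BGR2HSV)
        r0,r1,c0,c1=roi; Z=P[r0:r1,c0:c1,2]; g=hsv[r0:r1,c0:c1]
        print(n,"z pct",np.percentile(Z,[1,5,25,50,75,95,99]),"local std",np.std(P[100:120,200:220,2]))
        np.set_printoptions(linewidth=200)
        print((Z[::6,::6]*1000).astype(int)); print(g[::6,::6,2]); print(g[::6,::6,1]) if n=="jamb" else 0
        big=cv2.resize(i[r0:r1,c0:c1],None,fx=5,fy=5,interpolation=cv2.INTER_NEAREST); cv2.imwrite(f"pics/{n}c.png",big)
E
python3 an.py
```

```text
mate z pct [-0.0018 -0.0013 -0.0006  0.      0.0067  0.0097  0.0214] local std 0.020056384027524382
[[  0   0   0  -2   0   0   0   0   0   0   0  -1   0   0  -1   0   0  -1   0   0]
 [ -1   0   0   0   0   0   0   0   0   0   0   1   0   0   0   0   0   0  -1   0]
 [  0   1   0  -1   0   0   0  -1   0   0   0   0   0  -1   0  -1  -1  -1   0   0]
 [ -1   0   0   0   0   0   0   0   0   0   0  -1   0   0   0  -1   0   0  -1   0]
 [  0   0   0   0   0   0   0   0  -1  -1   0   0   8   8   0   0   0  -1   0   0]
 [  0   0   0   0   0   0  -1  -1   0   0  -1   6   7   7   6  -1   0   0   0   0]
 [  0  -1   0   0   0  -1   0  -1  -1   4   8   7   7   7   8   0  -1   0   0  -1]
 [  0   0   0   0  -1   0   0   0   6   7   7   5   7   5   7   6   0   0   0   0]
 [  0   0   0   0   0   0   0   7   8   8   7   8   7   1   7   6   8   0 283  -1]
 [  0   0   0   0   0   6   9   6   7   8   7   7   6   8   7   7   8   0   0   0]
 [ -1   0  -1   0   7   8   8   8   6   6   7   7   7   7   7   6   7   0   0   0]
 [  0   0   0   7   6   8   7   8   7   7   7   7   8   7   8   0   0  -1   0   0]
 [  
[... 5110 characters left out ...]
 8]
 [  8 161 153 166 160   6   5   6   7   5   6   7   5   9   8   8  65 166 162 164   7]
 [ 27 164 164 166 163   6   5   5   6   6   7   6   7   7   7   4  71 164 165 164  23]
 [ 14 157 165 165 165   4   8  10   6   6   9   7   6   4   5   6  70 166 165 165   7]
 [  6 133 164 164 162   3   5  18   6   4   7   8   7   6  17   6  35 164 166 166   6]
 [  3  58 164 164 164  10   7   7   6   4   4   6   6   4   6   4  35 162 162 163  31]
 [ 26   8 165 165 162 123   4   6   7   4   7   8   4   5   7   8  33 163 166 164  13]
 [  6  20 162 163 164 164   6  32  65  99 137 150 157 163 162 162 165 165 165 166  28]
 [ 31  25 163 163 164 163 164 162 161 166 166 165 162 164 164 164 163 164 164 164  30]]
```

```bash
cat > meas.py <<'E'
from an import *
def leaf(P,i,roi,z0,n):
    """plate rect + knuckle points for a leaf whose underside is at height z0, in an image roi"""
    r0,r1,c0,c1=roi; Q=P[r0:r1,c0:c1]; S=cv2.cvtColor(i,cv2.COLOR_BGR2HSV)[r0:r1,c0:c1,1]
    h=Q[...,2]-z0
    m=((h>5.2)*1).astype(np.uint8) if 0 else ((h>.0045)&(h<.0105)&(S<75)).astype(np.uint8)
    m=cv2.morphologyEx(m,cv2.MORPH_CLOSE,np.ones((3,3)));m=cv2.morphologyEx(m,cv2.MORPH_OPEN,np.ones((5,5)))
    _,l,st,_=cv2.connectedComponentsWithStats(m); k=1+np.argmax(st[1:,4]); m=l==k
    p=Q[m]; p=p[np.abs(p[:,2]-z0-.008)<.004]
    rect=cv2.minAreaRect((p[:,:2]*1000).astype(np.float32))
    kn=Q[(h>.014)&(h<.026)&(S<75)]
    print(n,"plate rect mm",rect,"z",np.median(p[:,2]),"knuckle n",len(kn),kn.mean(0),"zmax",np.percentile(kn[:,2],98))
    return p,kn,rect
def axes(rect,kn):
    B=cv2.boxPoints(rect)/1000; e=[B[1]-B[0],B[2]-B[1]]; y=max(e,key=np.linalg.norm); y/=np.linalg.norm(y)
    ctr=np.array(rect[0])/1000; x=np.array([y[1],-y[0]])
    if (kn[:,:2].mean(0)-ctr)@x<0: x,y=-x,-y
    return ctr,x,y
def circ(kn,ctr,x,zc):
    s=(kn[:,:2]-ctr)@x; from scipy.optimize import least_squares
    r=least_squares(lambda a:np.hypot(s-a[0],kn[:,2]-zc-a[1])-.011,[.031,0],loss="soft_l1",f_scale=.001); return r.x
if __name__=="__main__":
    for n,roi,z0 in(("mate",(160,280,250,370),0),("jamb",(230,305,270,395),.07)):
        c,i,d=pickle.load(open(n+".pkl","rb")); P=cloud(c,d)
        p,kn,rect=leaf(P,i,roi,z0,n); ctr,x,y=axes(rect,kn)
        print(" ctr",ctr,"x",x,"yaw of y",np.arctan2(y[1],y[0]),"circle s,dz",circ(kn,ctr,x,z0+.011))
        t=(kn[:,:2]-ctr)@y; print(" knuckle y pct",np.percentile(t,[1,99]),"neg max/pos min",np.percentile(t[t<0],[1,98]),np.percentile(t[t>0],[2,99]))
E
python3 meas.py
```

```text
mate plate rect mm ((519.5711669921875, -84.80380249023438), (39.46397018432617, 64.26933288574219), 36.49665069580078) z 0.007663776570535102 knuckle n 522 [ 0.5424 -0.0671  0.0195] zmax 0.022351186482598467
 ctr [ 0.5196 -0.0848] x [0.8039 0.5948] yaw of y 2.2077827 circle s,dz [ 0.0305 -0.0006]
 knuckle y pct [-0.0089  0.0095] neg max/pos min [-0.0091 -0.0003] [0.0002 0.0096]
jamb plate rect mm ((647.5821533203125, 211.22958374023438), (38.17616271972656, 64.06301879882812), 3.4481394290924072) z 0.07776761591548581 knuckle n 983 [0.6149 0.2092 0.0895] zmax 0.09251649766775873
 ctr [0.6476 0.2112] x [-0.9982 -0.0601] yaw of y -1.5106158 circle s,dz [ 0.0308 -0.0005]
 knuckle y pct [-0.0311  0.0316] neg max/pos min [-0.0314 -0.0118] [0.0119 0.0317]
```

```bash
python3 - <<'E'
from h import *
np.set_printoptions(precision=4,suppress=True)
g=[.5196,-.0848]; o=down(2.2078)
reach([*g,.1],o); print("guard",servo_line([*g,.024],guard=15))
gripper_close(40); s=sense(); print(s["position"],s["width"],s["finger_force"])
servo_line([*g,.16],max_speed=.1); hold(.2)
s=sense(); print(s["time"],s["position"],s["width"],s["finger_force"],s["qpos"],s["contact_force"])
import pickle
c=get_calibration("wrist"); i,d=snapshot("wrist"); pickle.dump((c,i,d),open("held.pkl","wb")); cv2.imwrite("pics/held.png",i)
E
```

```text
guard False
[ 0.5198 -0.0848  0.0245] 0.06349533138363875 39.99614953994751
7.1667 [ 0.5194 -0.0847  0.1596] 0.06309985793279942 39.99607443809509 [ 0.3646  0.7518 -0.4827  1.9452  0.604   0.592   1.6867] [-0.2106  0.2081 -1.9755]
```

View pics/held.png

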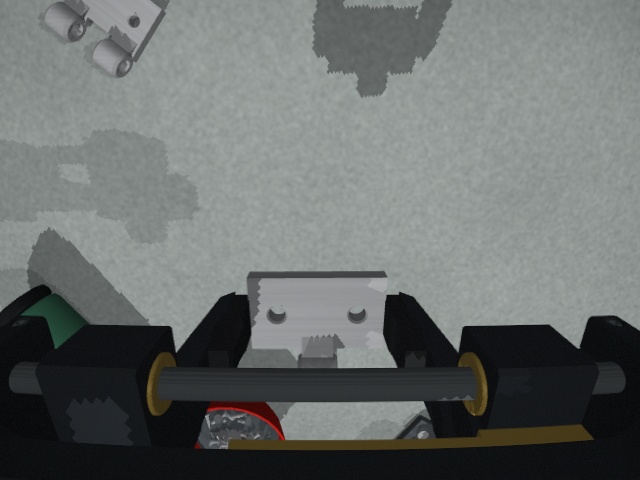

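The wrist view shows the leaf gripped square by both ends. Its plate spans (248–387, 272–350), the rear edge is at row 272, and the knuckle at (318,355) is partly hidden by the crossbar. Next I measure its pose in the tool frame from depth.

```bash
cat > held.py <<'E'
from an import *
def heldpose(c,i,d,s,roi=(262,362,235,400)):
    P=cloud(c,d); M=R.from_rotvec(s["ee_rot"]).as_matrix(); T=(P-s["position"])@M
    r0,r1,c0,c1=roi; Q=T[r0:r1,c0:c1].reshape(-1,3)
    q=Q[(np.abs(Q[:,2]-.0165)<.006)&(np.abs(Q[:,1])<.031)&(Q[:,0]>-.012)&(Q[:,0]<.03)]
    A=np.c_[q[:,:2],np.ones(len(q))]; w=np.ones(len(q),bool)
    for _ in range(4):
        k=np.linalg.lstsq(A[w],q[w,2],rcond=None)[0]; w=np.abs(q[:,2]-A@k)<.0015
    q=q[w]; e=[]
    for y in np.arange(-.027,.028,.003):   # rear edge = largest tool x per slice
        b=q[np.abs(q[:,1]-y)<.0015]
        if len(b)>20: e.append((y,np.percentile(b[:,0],98.5)))
    f=np.polyfit(*np.array(e).T,1)
    print("plane z=ax+by+c",k,"n",len(q),"rear edge x=a*y+b",f)
    return k,f
if __name__=="__main__":
    c,i,d=pickle.load(open("held.pkl","rb")); heldpose(c,i,d,sense())
    s=sense(); print(R.from_rotvec(s["ee_rot"]).as_matrix())
E
python3 held.py
```

```text
plane z=ax+by+c [-0.0001 -0.0003  0.017 ] n 7668 rear edge x=a*y+b [0.0072 0.0195]
[[-0.8038 -0.5949 -0.0006]
 [-0.5949  0.8038  0.0001]
 [ 0.0004  0.0004 -1.    ]]
```

```bash
python3 - <<'E'
from h import *
np.set_printoptions(precision=4,suppress=True)
o=down(1.631); xj=np.array([.9982,.0601,0]); t=np.array([.5861,.2075,.0945])
reach([*(t-.06*xj)[:2],.16],o); servo_line(t-.06*xj,max_speed=.1); hold(.3)
f0=sense()["contact_force"]; 
print("guard",servo_line(t-.02*xj,max_speed=.05,guard=6))
print("guard",servo_line(t,max_speed=.02,guard=5)); hold(.5)
s=sense(); print(s["time"],s["position"]-t,s["contact_force"]-f0,s["finger_force"],s["width"])
import pickle
for n in("scene","side"):
    i,d=snapshot(n); pickle.dump((get_calibration(n),i,d),open(n+"m.pkl","wb"))
    p=proj(get_calibration(n),[.617,.209,.085])[0].astype(int); print(n,p)
    w=i[p[1]-40:p[1]+40,p[0]-50:p[0]+50]; cv2.imwrite(f"pics/{n}m.png",cv2.resize(w,None,fx=7,fy=7,interpolation=cv2.INTER_CUBIC))
E
```

```text
guard False
guard False
12.0417 [-0. -0.  0.] [-0.6607 -0.4813 -0.0206] 39.995983242988586 0.0630747021375205
scene [389 282]
side [287 196]
```

View pics/scenem.png

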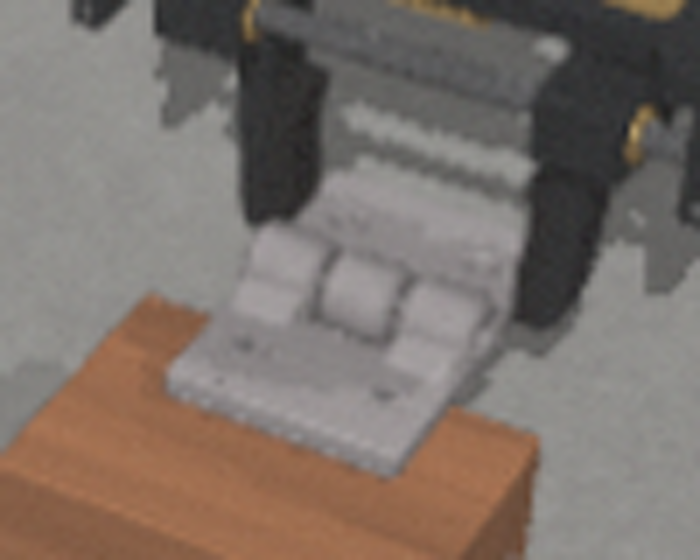

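View pics/sidem.png

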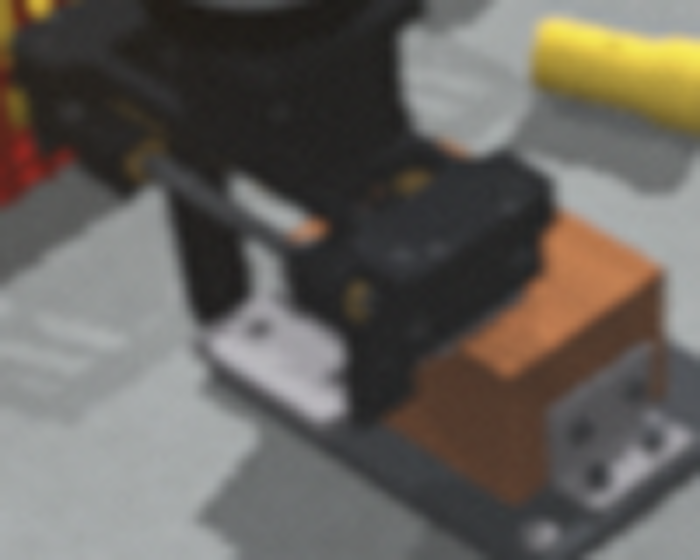

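The scene crop shows the single knuckle (360,290) sitting between the fixed knuckles (285,260) and (445,310), with gaps on both sides. In the side crop the gripper hides the knuckles. I'll confirm the depth by feel: the stop should come about 1.5 mm further in.

```bash
python3 - <<'E'
from h import *
np.set_printoptions(precision=4,suppress=True)
xj=np.array([.9982,.0601,0]); t=np.array([.5861,.2075,.0945])
f0=sense()["contact_force"]
g=servo_line(t+.004*xj,max_speed=.006,guard=4); s=sense(); adv=(s["position"]-t)@xj
print(g,"stop at mm",adv*1000,s["contact_force"]-f0)
b=adv-.0016 if g else 0
if abs(b)<.0025:
    servo_line(t+b*xj,max_speed=.01); hold(.6)
s=sense(); print(s["time"],b,s["position"]-t,s["contact_force"]-f0,s["finger_force"])
E
```

```text
True stop at mm 1.4270974938556014 [-0.1697 -0.4444 -0.921 ]
13.6417 -0.0001729025061443987 [-0.0002  0.     -0.    ] [ 0.6784 -0.0976 -0.6752] 39.99611020088196
```

```bash
python3 -c "
from station import *
print(finish_job(), sense()['time'])"
```

```text
the job is handed in; nothing more can be done
the job is handed in; nothing more can be done
```

The job is handed in, with no verdict returned: the single-knuckle leaf is still in the gripper (40 N), meshed between the block's knuckles with no measurable push on the block, and it met its stop 1.4 mm further in (1.5 mm expected), so the bores should be in line.

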